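# Snap the dust cover onto the photodetector

### The arm

A 6-joint arm with a two-finger parallel gripper is mounted at the origin on the work surface. World frame = base frame: x ahead of the robot, y to its left, z up, the work surface at z = 0. Lengths are in m, angles in degrees, forces in N, time in s.
With the tool pointing down it reaches from about 0.35 to 0.95 m from the base axis. Payload 17.4 kg.
Tool frame: the origin (TCP) lies at the very end of the fingers, on their centre line; the grasp point (between the pads) lies 19 mm behind it (ctrl.grasp_offset is the distance from the TCP to the grasp point, in m); z points along the fingers, y is the line along which they close (so a half turn about z gives the same grasp; the last joint's range is limited). The gripper opens to 93 mm and grips with 3 to 60 N. Pads are 15 mm wide; open, the fingers measure 128 mm over their backs; the gripper's body (75 mm by 188 mm) begins 65 mm behind the grasp point.
Start: joints at [-75.791, 6.646, 82.598, -0, 90.757, -2.166], TCP at [0.19, -0.648, 0.219] pointing down, gripper open.
Joint ranges: [-162.19, 162.19], [-47.58, 125.68], [4.15, 143.07], [-65.23, 245.23], [0.69, 171.88], [-170.13, 170.13]. Speed limits (degrees/s): [108.29, 108.29, 127.2, 180, 180, 180].

### API

Orientations are given as [roll, pitch, yaw] about the fixed x, y, z axes, in that order (R = Rz(yaw) Ry(pitch) Rx(roll)).
In Python, from cell import ctrl gives the robot as it stands. The module is installed in compiled form; this text tells all that it offers.
- The arm moves only by the shell command python3 -m creep 'ROWS' [FORCE]. ROWS is JSON, a list of rows, each a list of 3 entries, a list of its own where there are three numbers: the shift along the world's x, y, z in cm, then the turn, a rotation vector about the world's x, y, z in rad, then the opening, from 0 (shut) to 1 (fully open). In form: [[[dx, dy, dz], [rx, ry, rz], claw], ...]. A call has 1 to 8 rows; each row shifts and turns the commanded pose from where the row before left it; what a row does not reach is not made up. A row lasts 1/8 s, in which the tool goes at most 62.5 mm and 10.7 degrees, less where a joint would pass 70% of its speed; a pose out of reach is approached as far as the arm can. A call is refused whole if a number of a shift passes 6.25 or a number of a turn 0.188, either way. A call with a gripper value outside its range is refused whole. The fingers move at their own pace and stop on an object; FORCE is the grip in N (left out, the last holds). Time passes only in rows, so rows that do not move let the fingers close. It gives the time, the measured TCP pose, the force, the opening and the grip force at its end, in the units of the state.
- ctrl.observe(): the state, without advancing time (a new reading comes with each control period).
- ctrl.capture(name): name is "scene" or "top"; returns (picture, depth): 400x640x3 uint8, red, green, blue; 400x640 float32, m along the optical axis (not along the pixel's ray), 0 where there is no reading.
- ctrl.camera_model(name): a dict with "fx", "fy", "cx", "cy" (pixels), "rvec" (rotation vector, rad) and "tvec" (3), from world to camera coordinates, as OpenCV has them. Camera axes: x right, y down, z forward; pixel columns grow to the right and rows downward; lengths in m; the calibration is good to about 2 mm. A picture is of the moment at which its call begins. camera_model takes no time and is no camera call.
- ctrl.job_done(): hands the job in; it is judged then, once.
Trained networks look in the newest picture that a camera, given by its name, has taken for a name from the list of things; names that differ only in an ending like _2 or _b are one class to them, and where a whole thing is asked for, a point or a joint stands for the part that bears it (a point fixed in the world has none). Each returns a list of dicts, best first, with "confidence" (0 to 1); they miss things now and then, are a little off and sometimes report something else, mostly with a low value. They report only what shows in the picture. A call takes as long as a camera call.
- ctrl.regions_of(thing, camera): "pixels" (400x640 bool, what is visible of it) and "bbox" ([left, top, right, bottom] in pixels, round what is visible of it).
The state is a dict: "clock": time; "q": joint angles; "qd": joint speeds; "effort": joint torques, N m; "tcp_pos": TCP position; "eef_rot": TCP orientation; "ft_force": force on the tool from outside, world axes, zero at the start; "torque": the same for the moment, N m; "gripper_width": finger opening in m; "grasp_force": force on a finger pad.
Only numpy, scipy, OpenCV 4.12 (cv2) and the standard library are available. Lean on these libraries where they do the work, as an engineer would, in place of code of your own. Each camera call takes 0.05 s, during which the arm holds its last target. There are 200 camera calls.

### The job

The measurement is over: put the red dust cover on the photodetector, lengthwise between its two blue snap hooks, and push it straight down until both hooks click over its ends and it lies flat and fully home; then let go of it. The yellow cover belongs to another instrument: leave it where it lies.

Things in the scene. Friction and masses are not known exactly. Their poses are not given: they have to be found in the camera images.
- red_cover_center (a point): To be fitted: loose red dust cover, 70 g, plate down on the table: plate 80 (x) x 50 (y) x 8 mm with an upright ribbed grip block amid it, 40 (x) x 20 (y) mm, 35 mm tall; 43 mm high in all. Point: its centre, 21 mm over its underside, 13 mm over the plate's top, 22 mm under the grip's top. x along the 80 mm length, z up; a half turn is the same.
- detector: Black photodetector screwed to the table face up (fixed): foot 120 (x) x 76 mm, on it a block 68 x 56 mm, its flat top (the seat, green window) 30 mm above the table. Origin: centre of the underside, on the table. x: line through the two blue hooks, one at each x end, along which the cover's length goes; z up; a half turn is the same. Fully home, the cover's centre is 51 mm above this origin.
- seat (a point): Centre of the detector's seat, axes as the detector. Each 24 mm wide sprung blue hook yields outwards only: inner face 41.5 mm from here in x, barb in to 36 mm with its underside 9.5 mm above the seat, lead-in slope flaring to 50 mm at its top, 36 mm above the seat. A loosely laid cover rests on the slopes, over 12 mm above the seat; about 5 to 15 N pushes it past the barbs.
- yellow_cover_center (a point): Bystander: loose yellow dust cover, 70 g, plate down on the table: plate 80 (x) x 50 (y) x 8 mm with an upright ribbed grip block amid it, 40 (x) x 20 (y) mm, 35 mm tall; 43 mm high in all. Point: its centre, 21 mm over its underside, 13 mm over the plate's top, 22 mm under the grip's top. x along the 80 mm length, z up; a half turn is the same.

How it is judged (in metres and radians):
At the end, for the whole second after the job is handed in: The red cover is at rest on the detector's seat under both barbs: level within 4 degrees, height within 5 mm of home, centre within 10 mm along the hooks' line and 15 mm across it, turned under 12 degrees from it; the yellow cover is within 30 mm of its start (z of red_cover_center in the frame of detector between 0.046 and 0.056 m and x of red_cover_center in the frame of detector between -0.01 and 0.01 m and y of red_cover_center in the frame of detector between -0.015 and 0.015 m and angle between the x axis of red_cover_center and the x axis of detector, either way round below 0.22 rad and angle between red_cover_center's own z axis and vertical below 0.07 rad and linear speed of red_cover below 0.02 m/s and distance of yellow_cover_center from where it was at the start of the episode below 0.03 m); the robot touches nothing.
It fails at once if the yellow cover is moved by more than 30 mm (distance of yellow_cover_center from where it was at the start of the episode above 0.03 m).
It also fails if it takes over 38 s, if anything falls off the work surface, if the arm or the gripper's body presses on something with over 40 N, if the wrist force passes 120 N, or if a joint passes its speed limit or range.

## Working session

There is one attempt and no reset: what is moved stays moved. The work goes in short steps, Python scripts to look and compute and a shell command to move; the robot and the scene stay as the last step left them, time stands still between calls to the robot, and variables do not carry over. Pictures are saved under pics/ and viewed, at most 10 in all, crops included, and the job is handed in when it is done.

```bash
mkdir -p pics
cat > h.py <<'E'
import numpy as np, cv2
from cell import ctrl
def world(cam, depth, mask):
    m=ctrl.camera_model(cam); R,_=cv2.Rodrigues(np.array(m["rvec"],float)); t=np.array(m["tvec"],float).ravel()
    v,u=np.nonzero(mask&(depth>0)); z=depth[v,u]
    P=np.c_[(u-m["cx"])/m["fx"]*z,(v-m["cy"])/m["fy"]*z,z]
    return (P-t)@R, np.c_[u,v]
E
python3 - <<'E'
from h import *
for c in ("top","scene"):
    p,d=ctrl.capture(c); cv2.imwrite(f"pics/{c}0.png",p[:,:,::-1]); np.savez(f"{c}0.npz",p=p,d=d)
    for th in ("red_cover_center","detector","yellow_cover_center"):
        for r in ctrl.regions_of(th,c)[:2]:
            W,_=world(c,d,r["pixels"]); 
            if len(W)<10: print(c,th,r["confidence"],len(W));continue
            rect=cv2.minAreaRect(W[:,:2].astype(np.float32)*1000)
            zs=np.percentile(W[:,2],[2,50,98])
            print(c,th,round(r["confidence"],2),r["bbox"],len(W),np.round(rect[0]),np.round(rect[1]),round(rect[2],1),zs.round(3))
            np.save(f"{c}_{th}.npy",r["pixels"]) if r is not None else 0
print(ctrl.observe())
E
```

```text
top red_cover_center 0.93 [419.4, 153.6, 451.2, 196.3] 950 [ 567. -227.] [80. 51.] 10.6 [0.003 0.007 0.042]
top detector 0.58 [300.1, 189.6, 356.6, 260.4] 2223 [459.  -5.] [ 80. 122.] 66.5 [0.004 0.027 0.063]
top detector 0.35 [196.5, 169.3, 238.6, 214.2] 891 [528. 225.] [83. 49.] 35.0 [0.004 0.008 0.042]
top yellow_cover_center 0.61 [197.1, 169.5, 235.8, 214.9] 939 [526. 225.] [81. 52.] 35.0 [0.003 0.007 0.042]
scene red_cover_center 0.84 [207.2, 147.2, 243.3, 182.4] 715 [ 571. -223.] [81. 51.] 7.7 [0.005 0.01  0.044]
scene detector 0.97 [297.5, 165.3, 358.4, 214.4] 1844 [461.  -7.] [ 89. 123.] 60.7 [0.005 0.027 0.063]
scene yellow_cover_center 0.6 [379.3, 266.4, 405.9, 307.6] 1074 [530. 226.] [81. 50.] 34.8 [0.005 0.009 0.044]
{'clock': 0.4, 'q': array([-7.57918027e+01,  6.64953931e+00,  8.26016504e+01,  2.19757071e-04,
        9.07563920e+01, -2.16493388e+00]), 'qd': array([-0.01378588, -0.08528356, -0.03172006,  0.07764577,  0.02867221,
        0.00266492]), 'effort': array([-1.22856207e-03, -7.20178914e+01, -6.22084165e+01,  7.80324591e-02,
        1.93106110e-02, -1.18478309e-05]), 'tcp_pos': array([ 0.19027502, -0.64761022,  0.21856416]), 'eef_rot': array([-1.79992432e+02, -5.05989598e-04,  1.63731340e+01]), 'ft_force': array([ 0.74841424, -0.16385453,  0.21331842]), 'torque': array([ 0.01680887, -0.01263569,  0.03232877]), 'grasp_force': 0.0, 'gripper_width': 0.09318151444803105}
```

Run:
```python
from h import *
ims=[]
for c in ("top","scene"):
    f=np.load(f"{c}0.npz"); p,d=f["p"],f["d"]
    hsv=cv2.cvtColor(p,cv2.COLOR_RGB2HSV)
    for th in ("red_cover_center","yellow_cover_center"):
        m=np.load(f"{c}_{th}.npy"); W,_=world(c,d,m)
        b=cv2.boxPoints(cv2.minAreaRect(W[:,:2].astype(np.float32)*1000)); e=max([b[1]-b[0],b[2]-b[1]],key=np.linalg.norm)
        T=W[W[:,2]>.036]; r=cv2.minAreaRect(T[:,:2].astype(np.float32)*1000)
        print(c,th,"long",np.degrees(np.arctan2(e[1],e[0])).round(1),"grip",len(T),r,T.mean(0).round(4))
    m=(hsv[...,0]>95)&(hsv[...,0]<130)&(hsv[...,1]>120)&(hsv[...,2]>60)
    W,uv=world(c,d,m); k=(np.hypot(W[:,0]-.46,W[:,1]+.005)<.1); W=W[k]
    if len(W)>10:
        _,l,C=cv2.kmeans(W[:,:2].astype(np.float32),2,None,(3,50,1e-6),5,cv2.KMEANS_PP_CENTERS)
        for i in (0,1): 
            Q=W[l.ravel()==i]; T=Q[Q[:,2]>.045]; print("hook",C[i],len(Q),T.mean(0),Q[:,2].max())
        e=C[1]-C[0]; print("mid",C.mean(0),"ang",np.degrees(np.arctan2(e[1],e[0])),np.linalg.norm(e))
    g=(hsv[...,0]>40)&(hsv[...,0]<85)&(hsv[...,1]>80); W,_=world(c,d,g); k=(np.hypot(W[:,0]-.46,W[:,1]+.005)<.05); print("green",k.sum(),W[k].mean(0), cv2.minAreaRect(W[k][:,:2].astype(np.float32)*1000) if k.sum()>4 else 0)
    ims.append(cv2.resize(p[130:330,150:470] if c=="top" else p[120:320,150:470],(800,500))) if 0 else ims.append(cv2.resize(p[120:320,180:480],(600,300) if 0 else (450,300),interpolation=cv2.INTER_CUBIC))
cv2.imwrite("pics/both.png",np.vstack(ims)[:,:,::-1])
```

```text
top red_cover_center long 10.6 grip 211 ((566.4139404296875, -226.59548950195312), (39.71421813964844, 20.688404083251953), 11.960021018981934) [ 0.5665 -0.2261  0.0402]
top yellow_cover_center long 35.0 grip 208 ((526.215087890625, 223.8341827392578), (39.18394470214844, 20.001800537109375), 34.41710662841797) [0.5263 0.2235 0.0404]
hook [0.4184135  0.01135465] 115 [0.41733027 0.01212661 0.05684556] 0.06604610754643742
hook [ 0.499867   -0.02528515] 118 [ 0.50068486 -0.0255606   0.05665184] 0.06650095501546875
mid [ 0.45914024 -0.00696525] ang -24.219389 0.08931488
green 93 [ 0.45829107 -0.00608391  0.02930693] ((448.6142883300781, 10.315561294555664), (19.63967514038086, 59.34681701660156), 31.176647186279297)
scene red_cover_center long 7.7 grip 163 ((569.5162963867188, -223.3206329345703), (40.73920822143555, 21.42595672607422), 15.198075294494629) [ 0.5705 -0.2225  0.0414]
scene yellow_cover_center long 34.8 grip 239 ((529.3325805664062, 226.39187622070312), (41.16926193237305, 20.303821563720703), 34.36931610107422) [0.5305 0.2268 0.0415]
hook [ 0.5033697  -0.02265363] 45 [ 0.50391348 -0.02275887  0.05846476] 0.06682223399109333
hook [0.42193186 0.01318942] 100 [0.42115151 0.01369184 0.05676232] 0.06763389250916155
mid [ 0.46265078 -0.00473211] ang 156.24437 0.08897665
green 68 [ 0.46082829 -0.00434266  0.03009426] ((465.44329833984375, 7.106769561767578), (52.26874542236328, 42.87812805175781), 62.77098846435547)
```

View pics/both.png

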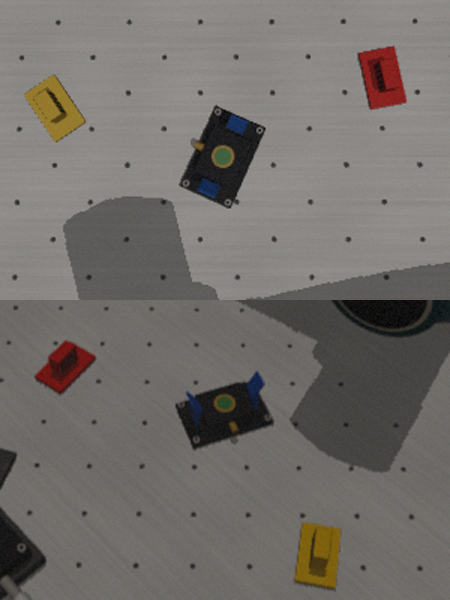

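The picture shows the red cover at (382,78) and the detector with its hooks at (237,124) and (208,188) in the upper crop. The yellow cover lies well away. The network results agree with this, so I'm approaching red.

```bash
python3 -m creep '[[[3.15,3.5,0],[0,0,-0.012],1],[[3.15,3.5,0],[0,0,-0.012],1],[[3.15,3.5,0],[0,0,-0.012],1],[[3.15,3.5,0],[0,0,-0.012],1],[[3.15,3.5,0],[0,0,-0.012],1],[[3.15,3.5,0],[0,0,-0.012],1],[[3.15,3.5,0],[0,0,-0.012],1],[[3.15,3.5,0],[0,0,-0.012],1]]' 40
python3 -m creep '[[[3.15,3.5,-2],[0,0,0],1],[[3.15,3.5,-2],[0,0,0],1],[[3.15,3.5,-2],[0,0,0],1],[[3.15,3.5,-2],[0,0,0],1],[[0,0,-2],[0,0,0],1],[[0,0,0],[0,0,0],1],[[0,0,0],[0,0,0],1]]'
```

```text
clock: 1.4
tcp_pos: [0.4431, -0.3664, 0.2188]
eef_rot: [180.0, -0.0, 10.8]
ft_force: [0.9, -0.0, 0.1]
gripper_width: 0.0929
grasp_force: 0.0
clock: 2.28
tcp_pos: [0.568, -0.2286, 0.1195]
eef_rot: [180.0, -0.0, 10.8]
ft_force: [0.9, 0.5, -0.4]
gripper_width: 0.0928
grasp_force: 0.0
```

```bash
python3 -m creep '[[[0,0.4,-3],[0,0,0],1],[[0,0,-3],[0,0,0],1],[[0,0,-2.5],[0,0,0],1],[[0,0,-1.5],[0,0,0],1],[[0,0,-0.8],[0,0,0],1],[[0,0,0],[0,0,0],1],[[0,0,0],[0,0,0],1]]'
python3 -m creep '[[[0,0,0],[0,0,0],0],[[0,0,0],[0,0,0],0],[[0,0,0],[0,0,0],0],[[0,0,0],[0,0,0],0],[[0,0,0],[0,0,0],0],[[0,0,0],[0,0,0],0],[[0,0,0],[0,0,0],0],[[0,0,0],[0,0,0],0]]' 45
```

```text
clock: 3.15
tcp_pos: [0.5687, -0.2239, 0.0117]
eef_rot: [180.0, -0.1, 10.9]
ft_force: [-1.1, 0.5, -0.4]
gripper_width: 0.0931
grasp_force: 0.0
clock: 4.15
tcp_pos: [0.5683, -0.2237, 0.0107]
eef_rot: [180.0, -0.0, 10.9]
ft_force: [0.2, -1.2, -0.3]
gripper_width: 0.0198
grasp_force: 45.0
```

```bash
python3 -m creep '[[[0,0,2],[0,0,0],0],[[0,0,3],[0,0,0],0],[[0,0,4],[0,0,0],0],[[0,0,3],[0,0,0],0],[[0,0,0],[0,0,0],0]]'
python3 -m creep '[[[-1.35,2.7,0],[0,0,-0.076],0],[[-1.35,2.7,0],[0,0,-0.076],0],[[-1.35,2.7,0],[0,0,-0.076],0],[[-1.35,2.7,0],[0,0,-0.076],0],[[-1.35,2.7,0],[0,0,-0.076],0],[[-1.35,2.7,0],[0,0,-0.076],0],[[-1.35,2.7,0],[0,0,-0.076],0],[[-1.35,2.7,0],[0,0,-0.076],0]]'
python3 -m creep '[[[0,0,-2],[0,0,0],0],[[0,0,0],[0,0,0],0],[[0,0,0],[0,0,0],0],[[0,0,0],[0,0,0],0]]'
python3 - <<'E'
from h import *
ims=[]
for c in ("top","scene"):
    p,d=ctrl.capture(c); ims.append(cv2.resize(p[120:270,220:420],(400,300),interpolation=cv2.INTER_CUBIC)); np.savez(f"{c}1.npz",p=p,d=d)
    for th in ("red_cover_center",):
        for r in ctrl.regions_of(th,c)[:2]:
            W,_=world(c,d,r["pixels"]); print(c,th,round(r["confidence"],2),len(W),np.percentile(W[:,2],[2,50,98]).round(3))
            z=W[:,2]; Q=W[z<np.percentile(z,2)+.016]
            R=cv2.minAreaRect(Q[:,:2].astype(np.float32)*1000); print(R)
cv2.imwrite("pics/hov.png",np.hstack(ims)[:,:,::-1])
print(ctrl.observe()["tcp_pos"],ctrl.observe()["eef_rot"])
E
```

```text
clock: 4.78
tcp_pos: [0.5693, -0.2241, 0.1346]
eef_rot: [179.8, -0.2, 10.9]
ft_force: [0.2, -0.6, -1.4]
gripper_width: 0.0195
grasp_force: 45.0
clock: 5.78
tcp_pos: [0.4594, -0.0068, 0.13]
eef_rot: [180.0, 0.1, -24.1]
ft_force: [1.0, 0.7, 0.1]
gripper_width: 0.0197
grasp_force: 45.0
clock: 6.28
tcp_pos: [0.4606, -0.0081, 0.1109]
eef_rot: [180.0, -0.0, -24.0]
ft_force: [-0.5, -0.1, -1.8]
gripper_width: 0.0198
grasp_force: 45.0
scene red_cover_center 0.58 483 [-0.     0.109  0.143]
((435.3945617675781, -87.0502700805664), (66.41410064697266, 26.22016143798828), 35.721092224121094)
[ 0.46042483 -0.00782463  0.11080786] [-1.79996275e+02 -1.11900253e-02 -2.39764411e+01]
```

View pics/hov.png

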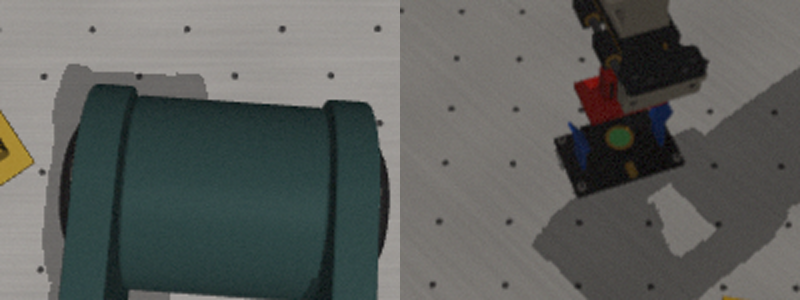

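The left half is blocked by the arm. The right half shows the cover held over the detector at about (600,97), between the hooks at (577,145) and (660,120). I'm checking its offset in the scene data before lowering.

Run:
```python
from h import *
f=np.load("scene1.npz"); p,d=f["p"],f["d"]; hsv=cv2.cvtColor(p,cv2.COLOR_RGB2HSV)
m=((hsv[...,0]<8)|(hsv[...,0]>172))&(hsv[...,1]>150)&(hsv[...,2]>50)
W,_=world("scene",d,m); k=(W[:,2]>.08)&(np.hypot(W[:,0]-.46,W[:,1]+.006)<.08); W=W[k]
b=(hsv[...,0]>95)&(hsv[...,0]<130)&(hsv[...,1]>120)&(hsv[...,2]>50); H,_=world("scene",d,b); H=H[(np.hypot(H[:,0]-.46,H[:,1]+.006)<.1)&(H[:,2]<.08)&(H[:,2]>.03)]
a=np.radians(-24); ex=np.array([np.cos(a),np.sin(a)]); ey=np.array([-ex[1],ex[0]]); c0=np.array([.4626,-.0047])
for n,Q in (("red plate",W[W[:,2]<.114]),("red grip",W[W[:,2]>.116]),("hook+",H[(H[:,:2]-c0)@ex>0]),("hook-",H[(H[:,:2]-c0)@ex<0])):
    x=(Q[:,:2]-c0)@ex; y=(Q[:,:2]-c0)@ey
    print(n,len(Q),"x",np.percentile(x,[1,5,50,95,99]).round(4),"y",np.percentile(y,[1,5,50,95,99]).round(4),"z",np.percentile(Q[:,2],[2,50,98]).round(3))
```

```text
red plate 303 x [0.0081 0.0106 0.026  0.038  0.0391] y [-0.0267 -0.0239  0.0046  0.0218  0.0232] z [0.104 0.108 0.112]
red grip 91 x [0.0095 0.0103 0.0181 0.0296 0.0331] y [-0.0075 -0.0066  0.0042  0.0348  0.0504] z [0.117 0.14  0.208]
hook+ 53 x [0.0383 0.0395 0.0444 0.0503 0.0508] y [-0.0112 -0.0088  0.0069  0.0115  0.0115] z [0.034 0.055 0.067]
hook- 92 x [-0.0502 -0.0498 -0.0427 -0.0378 -0.0369] y [-0.0121 -0.0084  0.0033  0.012   0.0126] z [0.037 0.051 0.066]
```

The cover is centred between the hooks to within about 1–2 mm. I'm lowering it with a small trim.

```bash
python3 -m creep '[[[0.1,0.1,-2],[0,0,0],0],[[0,0,-2],[0,0,0],0],[[0,0,-0.8],[0,0,0],0],[[0,0,-0.5],[0,0,0],0],[[0,0,0],[0,0,0],0]]' 60
python3 -m creep '[[[0,0,-0.3],[0,0,0],0],[[0,0,-0.3],[0,0,0],0],[[0,0,-0.2],[0,0,0],0],[[0,0,0],[0,0,0],0]]'
python3 -m creep '[[[0,0,-0.3],[0,0,0],0],[[0,0,-0.3],[0,0,0],0],[[0,0,-0.2],[0,0,0],0],[[0,0,0],[0,0,0],0]]'
```

```text
clock: 7.1
tcp_pos: [0.4612, -0.0066, 0.0575]
eef_rot: [180.0, 0.0, -24.0]
ft_force: [-2.5, 0.5, -1.5]
gripper_width: 0.0199
grasp_force: 60.0
clock: 7.6
tcp_pos: [0.4612, -0.0066, 0.0495]
eef_rot: [-180.0, 0.0, -24.0]
ft_force: [-0.6, 0.8, 0.1]
gripper_width: 0.0198
grasp_force: 60.0
clock: 8.1
tcp_pos: [0.4612, -0.0067, 0.0413]
eef_rot: [180.0, 0.0, -24.0]
ft_force: [0.3, -0.4, -0.0]
gripper_width: 0.0198
grasp_force: 60.0
```

```bash
python3 -m creep '[[[0,0,-0.1],[0,0,0],0],[[0,0,-0.1],[0,0,0],0],[[0,0,0],[0,0,0],0]]'
python3 - <<'E'
from h import *
p,d=ctrl.capture("scene"); cv2.imwrite("pics/push.png",cv2.resize(p[110:230,250:410],(800,600),interpolation=cv2.INTER_CUBIC)[:,:,::-1])
E
```

```text
clock: 8.48
tcp_pos: [0.4614, -0.0067, 0.0406]
eef_rot: [180.0, -0.0, -24.0]
ft_force: [-7.2, 0.1, 12.4]
gripper_width: 0.0197
grasp_force: 60.0
```

View pics/push.png

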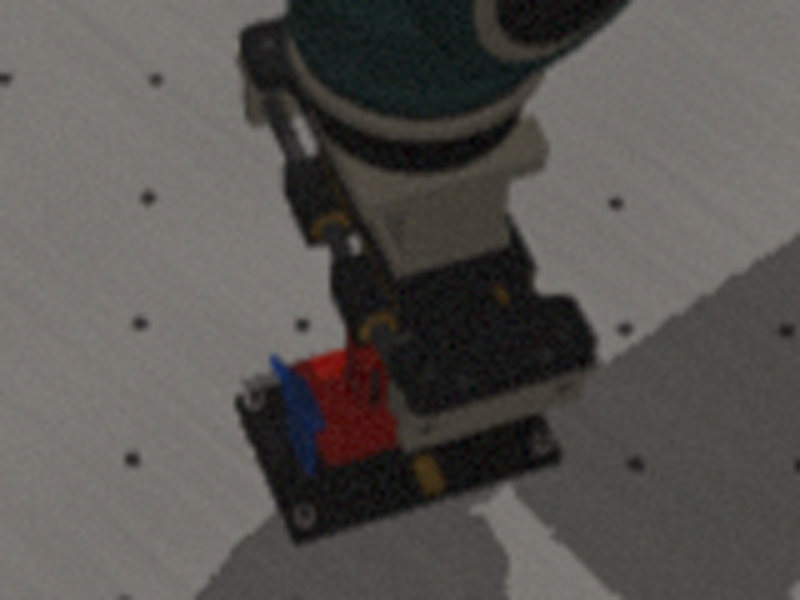

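The picture shows the plate seated below the left hook at about (300,420). Contact came at z = 0.0406, which is the predicted home height. One firmer press, then release and rise.

```bash
python3 -m creep '[[[0,0,-0.15],[0,0,0],0],[[0,0,0],[0,0,0],0],[[0,0,0],[0,0,0],0]]'
python3 -m creep '[[[0,0,0.2],[0,0,0],0],[[0,0,0.15],[0,0,0],1],[[0,0,0],[0,0,0],1],[[0,0,0],[0,0,0],1],[[0,0,0],[0,0,0],1],[[0,0,0],[0,0,0],1],[[0,0,0],[0,0,0],1]]'
python3 -m creep '[[[0,0,2],[0,0,0],1],[[0,0,4],[0,0,0],1],[[0,0,5],[0,0,0],1],[[0,0,5],[0,0,0],1],[[0,-6,0],[0,0,0],1],[[0,-6,0],[0,0,0],1],[[0,-6,0],[0,0,0],1],[[0,-6,0],[0,0,0],1]]'
python3 - <<'E'
from h import *
ims=[]
for c in ("top","scene"):
    p,d=ctrl.capture(c); ims.append(cv2.resize(p[150:270,270:430],(400,300),interpolation=cv2.INTER_CUBIC))
    hsv=cv2.cvtColor(p,cv2.COLOR_RGB2HSV)
    m=((hsv[...,0]<8)|(hsv[...,0]>172))&(hsv[...,1]>150)&(hsv[...,2]>40)
    W,_=world(c,d,m); W=W[np.hypot(W[:,0]-.46,W[:,1]+.006)<.08]
    Q=W[W[:,2]<.05]; T=W[W[:,2]>.064]
    A=np.c_[Q[:,:2],np.ones(len(Q))]; 
    print(c,len(W),len(Q),"rect",cv2.minAreaRect(Q[:,:2].astype(np.float32)*1000),"plate z",np.percentile(Q[:,2],[5,50,95]).round(4),"grip top",np.percentile(T[:,2],50).round(4) if len(T) else 0,"tilt",np.linalg.lstsq(A,Q[:,2],rcond=None)[0][:2].round(3))
cv2.imwrite("pics/end.png",np.hstack(ims)[:,:,::-1])
E
```

```text
clock: 8.9
tcp_pos: [0.4614, -0.0067, 0.0406]
eef_rot: [180.0, -0.0, -24.0]
ft_force: [-19.8, 1.0, 33.3]
gripper_width: 0.0198
grasp_force: 60.0
clock: 9.78
tcp_pos: [0.4613, -0.0066, 0.0416]
eef_rot: [-180.0, 0.0, -24.0]
ft_force: [-1.2, 0.1, -0.1]
gripper_width: 0.0753
grasp_force: 0.0
clock: 10.78
tcp_pos: [0.4609, -0.2486, 0.2018]
eef_rot: [-180.0, -0.0, -24.0]
ft_force: [1.3, -1.1, -0.1]
gripper_width: 0.093
grasp_force: 0.0
top 1003 773 rect ((460.71337890625, -8.302818298339844), (52.21819305419922, 83.7947006225586), 66.4540786743164) plate z [0.0343 0.0368 0.039 ] grip top 0.0706 tilt [-0.012  0.001]
scene 757 529 rect ((454.71075439453125, -19.929153442382812), (84.91558837890625, 80.96492767333984), 64.5005874633789) plate z [0.0346 0.0381 0.0446] grip top 0.0719 tilt [0.026 0.02 ]
```

View pics/end.png

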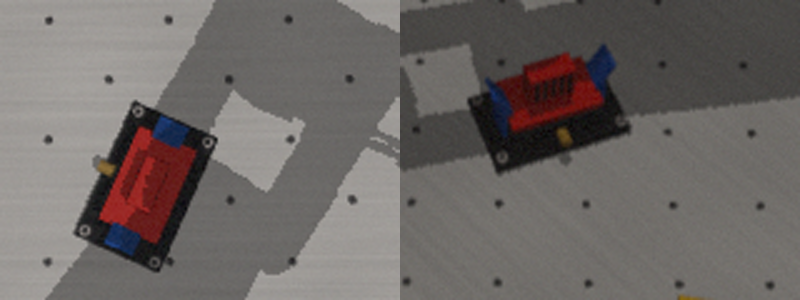

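The cover lies flat between both hooks, at (148,185) in the left half and (550,95) in the right. The plate top reads about 37–38 mm and the grip top about 71–72 mm, which matches the fully home 38 and 73 mm. The gripper is clear.

```bash
python3 -c "from cell import ctrl; print(ctrl.job_done())"
```

```text
the job is handed in; nothing more can be done
None
```

The red cover is fully seated under both hooks and released, the yellow cover was left where it lay, and the job was handed in at about 11 s; no verdict came back.

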